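# Put three chocolate tools onto their right presentation boards

### The arm

A 6-joint arm with a two-finger parallel gripper is mounted at the origin on the work surface; the furniture and walls round the work are solid. World frame = base frame: x ahead of the robot, y to its left, z up, the work surface at z = 0. Lengths are in m, angles in rad, forces in N, time in s.
With the tool pointing down it reaches from about 0.225 to 0.725 m from the base axis. Payload 3.1 kg.
Tool frame: the origin (TCP) lies midway between the tips of the shut fingers; the grasp point (between the pads) lies 19 mm behind it; z points along the fingers, y is the direction in which the jaws open and shut (so a half turn about z gives the same grasp; the last joint's range is limited). The gripper opens to 85 mm and grips with 20 to 120 N. Pads are 22 mm wide; open, the fingers measure 114 mm over their backs; the gripper's body (76 mm by 85 mm) begins 54 mm behind the grasp point. The pads swing forward as they close: fully open they stand 13 mm farther back than shut.
Start: joints at [-1.39, 0.048, 0.099, 1.622, 0, 1.443], TCP at [0.16, -0.5, 0.231] pointing down, gripper open.
Joint ranges: [-2.91, 2.91], [-0.99, 1.94], [-1.21, 1.42], [-2.12, 2.29], [-1.49, 1.47], [-3.14, 3.14]. Speed limits (rad/s): [2.79, 2.79, 3.14, 3.14, 3.14, 3.14].

### API

Orientations are given as a unit quaternion [w, x, y, z].
In Python, from rig import monitor, eyes, sign_off gives the robot as it stands.
- The arm moves only by the tool arm_command, never from a script. Its argument "series" is a list of rows, each a list of 7 numbers: the shift along the tool's x, y, z in units of 40 mm (1.0 is 40 mm), then the turn, a rotation vector about the tool's x, y, z in units of 10 degrees (1.0 is 10 degrees), then the closure, from 0 (fully open) to 1 (shut). A call has 1 to 10 rows; each row shifts and turns the commanded pose from where the row before left it, along the tool's axes as they then stand; what a row does not reach is not made up. A row lasts 1/8 s, in which the tool goes at most 62.5 mm and 10.7 degrees, less where a joint would pass 70% of its speed; a pose out of reach is approached as far as the arm can. A call is refused whole if a number of a shift passes 1 or a number of a turn 1, either way. A call with a gripper value outside its range is refused whole. The fingers move at their own pace and stop on an object; "grip_force" is the grip in N (left out, the last holds). Time passes only in rows, so rows that do not move let the fingers close. It gives the time, the measured TCP pose, the force and the opening at its end, in the units of the state.
- monitor.read_state(): the state, without advancing time (a new reading comes with each control period).
- eyes.capture(name): name is "scene" or "side" or "wrist"; returns the picture (400x640x3 uint8, red, green, blue); there is no depth.
- eyes.camera_params(name): a dict with "intrinsics" (3x3 intrinsics, pixels), "rvec" (rotation vector, rad) and "tvec" (3), from world to camera coordinates, as OpenCV has them. Camera axes: x right, y down, z forward; pixel columns grow to the right and rows downward; lengths in m; the calibration is good to about 2 mm. A picture is of the moment at which its call begins: read the wrist's pose just before it. camera_params takes no time and is no camera call; for the wrist camera it gives the pose at the moment of the call.
- sign_off(): hands the job in, once; it reports no verdict.
The state is a dict: "time_s": time; "joint_positions": joint angles; "qvel": joint speeds; "joint_efforts": joint torques, N m; "tcp_pos": TCP position; "ee_rot": TCP orientation; "ft_force": force on the tool from outside, world axes, zero at the start; "moment": the same for the moment, N m; "finger_gap": opening from 0.0 (shut) to 1.0 (fully open).
Only numpy, scipy, OpenCV 4.12 (cv2) and the standard library are available. Lean on these libraries where they do the work, as an engineer would, in place of code of your own. Each camera call takes 0.05 s, during which the arm holds its last target. There are 200 camera calls.

### The job

The three chocolate tools were set out on the wrong presentation boards: put the hammer on the board with square corners, the spanner on the one with rounded ends and the key on the one with pointed ends, each lying flat in the middle of its board and lengthwise along it (either way round). They are ready for sale, so none may touch the bare worktop; while you make room, a piece may lie on the clean, empty marble slab. Leave the piping nozzle and the tape roll where they are.

Things in the scene. Friction and masses are not known exactly. Their poses are not given: they have to be found in the camera images.
- hammer_centre (a point): Dark chocolate hammer, lying flat. 57 x 98 mm, 10 mm thick, 35 g. Point: its centre (middle of length and width, 5 mm above its underside); z up, y along its length. The head (56 mm wide, 24 mm long) lies across the -y end; the handle is a straight bar 12 mm wide from the head to the +y end, so this point lies on the handle, 25 mm from the head; it can be gripped there across the handle. It balances 18 mm from this point towards the head.
- key_centre (a point): Dark chocolate door key, lying flat. 35 x 99 mm, 10 mm thick, 35 g. Point: its centre (middle of length and width, 5 mm above its underside); z up, y along its length. Round bow (33 mm) at the +y end, two teeth towards -x at the -y end; between them a straight shaft 12 mm wide, on which this point lies and across which it can be gripped.
- spanner_centre (a point): Dark chocolate spanner with a round head at one end and an open jaw at the other, lying flat. 28 x 102 mm, 10 mm thick, 35 g. Point: its centre (middle of length and width, 5 mm above its underside); z up, y along its length. Round head at the +y end, open jaw at the -y end; between them a straight shaft 11 mm wide, on which this point lies and across which it can be gripped.
- board_square_ends: Presentation board with square corners (plain rectangle from above). Origin at the centre of its underside; long axis = own y, z up. Fixed to the worktop, pale wood, 150 mm long, 90 mm wide, flat top 20 mm above the worktop. At the start the key lies on it.
- board_round_ends: Presentation board with both ends fully rounded (half circles). Origin at the centre of its underside; long axis = own y, z up. Fixed to the worktop, pale wood, 150 mm long, 90 mm wide, flat top 20 mm above the worktop. At the start the hammer lies on it.
- board_pointed_ends: Presentation board with both ends cut to a point (long hexagon from above). Origin at the centre of its underside; long axis = own y, z up. Fixed to the worktop, pale wood, 150 mm long, 90 mm wide, flat top 20 mm above the worktop. At the start the spanner lies on it.
- marble_slab: Pale marble slab, 115 x 115 mm, flat top 20 mm above the worktop, free at the start: the clean spot on which a piece may be parked. Fixed to the worktop. Origin at the centre of its underside, z up.
- nozzle_centre (a point): Bystander: off-white piping nozzle, a cone 34 mm wide at the foot and 38 mm high, standing loose on the worktop; this point is on its axis half-way up.
- tape_centre (a point): Bystander: roll of beige adhesive tape, 100 mm across and 25 mm high, lying loose on the worktop; this point is its centre, half-way up.
Not all that is in view belongs to the job. What is shaped like the board_pointed_ends but green is not meant.

How it is judged:
By the outcome, as a careful person would: the job done as asked, in the order asked, and still so for the second after the job is handed in, with the robot touching nothing.
It also fails if it takes over 109 s, if anything falls off the work surface, if the arm or the gripper's body presses on something with over 40 N, if the wrist force passes 120 N, or if a joint passes its speed limit or range.

## Working session

There is one attempt and no reset: what is moved stays moved. The work goes in short steps, Python scripts to look and compute and a tool call to move; the robot and the scene stay as the last step left them, time stands still between calls to the robot, and variables do not carry over. Pictures are saved under pics/ and viewed, about 12 in all and at most 16, crops included, and the job is handed in when it is done.

Besides the shell and the picture viewer there is one more tool, called after ">>>" as name(argument=value, ...), one argument or row to a line, values as JSON. arm_command: Moves the arm, as the interface text tells. Its arguments: {"type":"object","properties":{"series":{"type":"array"},"grip_force":{"type":"number"}},"required":["series"]}

```bash
mkdir -p pics; ls
python3 - <<'E'
from rig import monitor, eyes
import cv2
s=monitor.read_state(); print(s)
for n in ("scene","side"):
    im=eyes.capture(n); cv2.imwrite(f"pics/{n}0.png",im[:,:,::-1]); p=eyes.camera_params(n); print(n,p)
E
```

```text
pics
{'time_s': 0.0, 'joint_positions': array([-1.38978899e+00,  4.87002329e-02,  9.75678784e-02,  1.62199097e+00,
       -2.29471121e-05,  1.44299852e+00]), 'qvel': array([-0.00076289,  0.00050814,  0.00012452,  0.00136189,  0.00160117,
        0.00018556]), 'joint_efforts': array([ 5.09886668e-04, -3.38789392e+01,  3.20010388e+01,  2.05257512e-02,
       -4.93717084e-05,  7.21937113e-06]), 'tcp_pos': array([ 0.15942818, -0.49955865,  0.23012841]), 'ee_rot': array([-1.16278373e-03,  9.88102915e-01,  1.53789712e-01, -4.24204982e-05]), 'ft_force': array([-0.12956412,  0.8086058 , -0.0062852 ]), 'moment': array([ 0.00958804, -0.00407794,  0.00403633]), 'finger_gap': 0.9983840984030111}
scene {'intrinsics': array([[439.06257314,   0.        , 316.07408388],
       [  0.        , 439.06257314, 198.60851805],
       [  0.        ,   0.        ,   1.        ]]), 'rvec': array([ 0.52319848, -2.47257475,  1.46099261]), 'tvec': array([0.45768351, 0.10487388, 0.93693809])}
side {'intrinsics': array([[365.52102057,   0.        , 322.46274242],
       [  0.        , 365.52102057, 199.34377235],
       [  0.        ,   0.        ,   1.        ]]), 'rvec': array([ 2.16288149e+00,  6.01402194e-02, -3.13874005e-04]), 'tvec': array([-0.48193744,  0.09053388,  0.91271599])}
```

View pics/scene0.png

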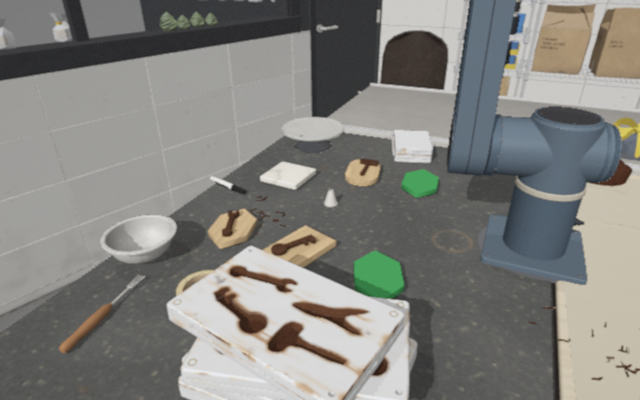

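View pics/side0.png

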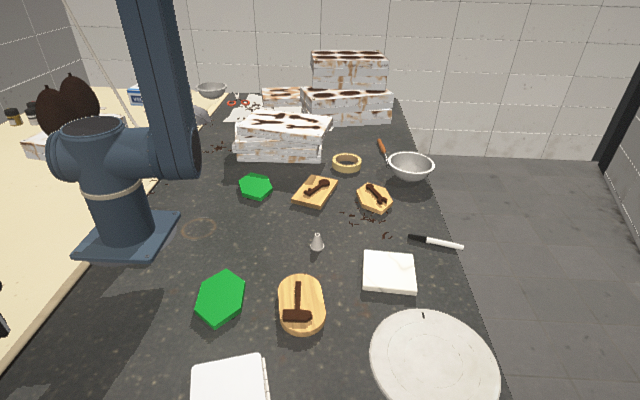

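The side view shows the round board with hammer at about (302,304), the marble at (389,271), the square board with key at (316,190) and the pointed board with spanner at (375,198). The nozzle is at (317,242) and the tape at (347,163). The green hexagons at (255,187) and (220,298) are decoys, since the wood hexagon at (375,198) is the one meant. The white stacks at (230,375) and (285,135) are moulds. I'll enlarge to confirm.

Run:
```python
import cv2,numpy as np
im=cv2.imread("pics/side0.png")
def crop(x,y,w,h,k):
    c=cv2.resize(im[y:y+h,x:x+w],None,fx=k,fy=k,interpolation=cv2.INTER_CUBIC)
    for i in range(0,w,10): cv2.putText(c,str(x+i),(i*k,8),0,.3,(0,255,255)); cv2.line(c,(i*k,8),(i*k,14),(0,255,255))
    for i in range(0,h,10): cv2.putText(c,str(y+i),(0,i*k+4),0,.3,(0,255,255)); cv2.line(c,(20,i*k),(26,i*k),(0,255,255))
    return c
cv2.imwrite("pics/c1.png",crop(285,150,115,70,7)[:, :800])
cv2.imwrite("pics/c2.png",crop(270,240,155,100,5))
```

```text
(no output)
```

View pics/c1.png

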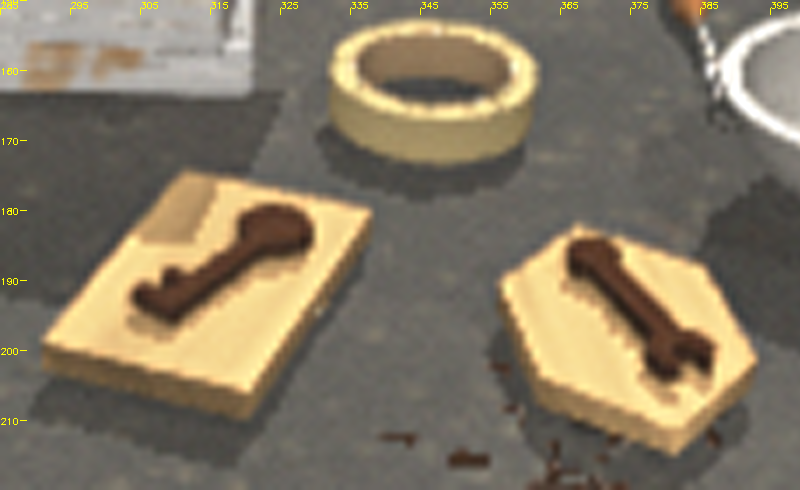

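View pics/c2.png

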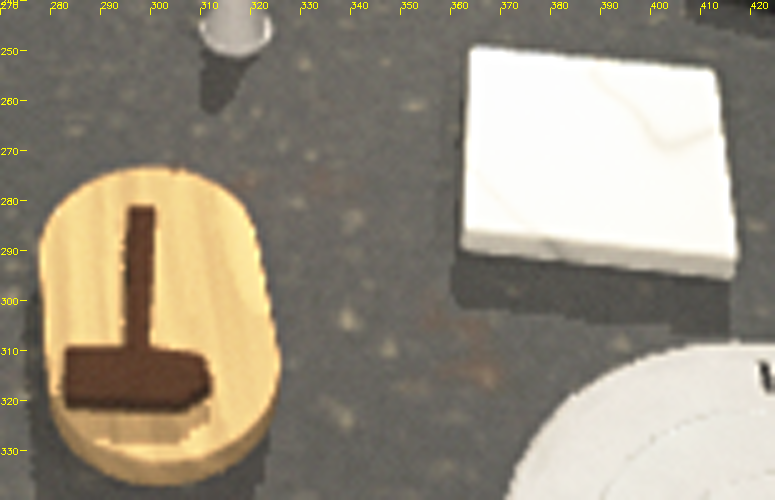

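Confirmed in the crops. All three boards hold the pieces listed, only the wood hexagon is at (375,198), and the marble is clear. Next I turn these into positions.

```bash
cat > h.py <<'E'
import cv2,numpy as np
from rig import monitor, eyes
from scipy.spatial.transform import Rotation as R
from scipy.optimize import least_squares
def ray(px,z,p):
    """pixels -> world xy on plane z"""
    Rm=cv2.Rodrigues(np.array(p["rvec"]))[0]; t=np.array(p["tvec"]); c=-Rm.T@t
    q=np.c_[np.atleast_2d(px).astype(float),np.ones(len(np.atleast_2d(px)))]
    d=(Rm.T@np.linalg.inv(p["intrinsics"])@q.T).T
    return (c+d*((z-c[2])/d[:,2])[:,None])[:,:2]
def st():
    s=monitor.read_state(); q=s["ee_rot"]; M=R.from_quat(q[[1,2,3,0]]).as_matrix()
    print("t %.2f"%s["time_s"],"tcp",s["tcp_pos"].round(4),"jaw deg %.1f"%np.degrees(np.arctan2(M[1,1],M[0,1])),"z",M[:,2].round(3),"q",s["joint_positions"].round(2),"gap %.3f"%s["finger_gap"],"F",s["ft_force"].round(1))
    return s,M
E
python3 - <<'E'
from h import *
p=eyes.camera_params("side")
f1=lambda a:np.array(a)/7+[285,150]
f2=lambda a:np.array(a)/5+[270,240]
def show(n,px,z):
    w=ray(px,z,p); print(n,w.round(4).tolist(),"c",w.mean(0).round(4)); return w
for n,w in (("sq",show("sq",f1([(186,170),(372,208),(250,393),(42,342)]),.02)),("pt",show("pt",f1([(578,222),(708,266),(757,358),(678,432),(540,385),(500,285)]),.02)),("mb",show("mb",f2([(470,47),(715,70),(737,258),(462,232)]),.02))):
    e=np.roll(w,-1,0)-w; print(n,"len",np.hypot(*e.T).round(3),"ang",np.degrees(np.arctan2(e[:,1],e[:,0])).round(1))
w=ray(f2([(40,240),(55,205),(95,177),(155,167),(205,180),(245,215),(265,280),(280,365),(262,420),(215,455),(160,465),(95,440),(55,395),(47,320)]),.02,p)
def res(v):
    u=np.array([np.cos(v[2]),np.sin(v[2])]); d=w-v[:2]; a=np.clip(d@u,-.03,.03)
    return np.linalg.norm(d-a[:,None]*u,axis=1)-.045
r=least_squares(res,[*w.mean(0),1.]); print("round",r.x[:2],np.degrees(r.x[2]),(res(r.x)*1e3).round(1))
show("key bow,end",f1([(275,228),(150,298)]),.03)
show("span head,jaw",f1([(594,250),(685,352)]),.03)
show("ham end,head",f2([(142,207),(138,347),(136,408)]),.03)
show("noz",[(317,249)],0);show("tape",[(347,162)],.025)
E
```

```text
sq [[0.4345, 0.3072], [0.5181, 0.2809], [0.4714, 0.1357], [0.3862, 0.165]] c [0.4525 0.2222]
pt [[0.608, 0.2763], [0.6613, 0.2445], [0.6741, 0.1757], [0.6375, 0.122], [0.5856, 0.1499], [0.5722, 0.2224]] c [0.6231 0.1985]
mb [[0.5814, -0.0336], [0.6949, -0.0417], [0.6854, -0.1564], [0.5722, -0.1495]] c [ 0.6335 -0.0953]
sq len [0.088 0.152 0.09  0.15 ] ang [ -17.5 -107.8  161.    71.2]
pt len [0.062 0.07  0.065 0.059 0.074 0.065] ang [ -30.8  -79.5 -124.3  151.8  100.5   56.4]
mb len [0.114 0.115 0.113 0.116] ang [ -4.1 -94.7 176.5  85.5]
round [ 0.44824569 -0.19476941] 103.36090462466422 [-0.9  0.3  0.3 -0.1 -0.7 -0.6 -0.1 -1.6 -0.5  0.4  0.7 -1.5 -0.3 -1.2]
key bow,end [[0.4766, 0.2442], [0.4281, 0.1855]] c [0.4524 0.2148]
span head,jaw [[0.6115, 0.2372], [0.6428, 0.1629]] c [0.6272 0.2001]
ham end,head [[0.4385, -0.1536], [0.444, -0.2252], [0.4461, -0.2531]] c [ 0.4429 -0.2106]
noz [[0.47, -0.0174]] c [ 0.47   -0.0174]
tape [[0.5463, 0.3889]] c [0.5463 0.3889]
```

Sizes and heights agree with the given dimensions. Board centres and long-axis angles:

| Board | Centre (m) | Long axis |
|---|---|---|
| square | (.4525,.222) | 71.7° |
| pointed | (.623,.199) | 100.8° |
| round | (.448,-.195) | 103.4° |

The marble centre is (.6335,-.095).

Order of moves: key → marble, hammer → square, spanner → round, key → pointed.

```bash
cat >> h.py <<'E'
def plan(x,y,z,jaw=None,v=36):
    """print rows (tool units) from the measured pose to TCP x,y,z with jaw angle (deg), v mm/row"""
    s,M=st(); d=np.array([x,y,z])-s["tcp_pos"]; cur=np.degrees(np.arctan2(M[1,1],M[0,1]))
    th=0 if jaw is None else -((jaw-cur+180)%360-180)   # about tool z (down)
    n=max(1,int(np.ceil(max(np.linalg.norm(d)*1e3/v,abs(th)/9)))); print("n",n,"turn",round(th,1))
    for i in range(n):
        print((M.T@d/n/.04).round(2).tolist(),round(th/n/10,2)); M=M@R.from_euler("z",th/n,degrees=True).as_matrix()
E
python3 -c "
from h import *
plan(.43,.19,.20,-39.6)"
```

```text
t 0.10 tcp [ 0.1594 -0.4996  0.2302] jaw deg -72.3 z [-0.     0.002 -1.   ] q [-1.39  0.05  0.1   1.62 -0.    1.44] gap 0.997 F [ 0.6 -0.3 -0.6]
n 21 turn -32.7
[0.56, -0.68, 0.04] -0.16
[0.57, -0.67, 0.04] -0.16
[0.59, -0.65, 0.04] -0.16
[0.61, -0.64, 0.04] -0.16
[0.63, -0.62, 0.04] -0.16
[0.64, -0.6, 0.04] -0.16
[0.66, -0.58, 0.04] -0.16
[0.68, -0.57, 0.04] -0.16
[0.69, -0.55, 0.04] -0.16
[0.71, -0.53, 0.04] -0.16
[0.72, -0.51, 0.04] -0.16
[0.73, -0.49, 0.04] -0.16
[0.75, -0.47, 0.04] -0.16
[0.76, -0.45, 0.04] -0.16
[0.77, -0.43, 0.04] -0.16
[0.78, -0.41, 0.04] -0.16
[0.79, -0.39, 0.04] -0.16
[0.8, -0.36, 0.04] -0.16
[0.81, -0.34, 0.04] -0.16
[0.82, -0.32, 0.04] -0.16
[0.83, -0.3, 0.04] -0.16
```

>>> arm_command(
  series=[
    [0.56, -0.68, 0.04, 0, 0, -0.16, 0.3],
    [0.57, -0.67, 0.04, 0, 0, -0.16, 0.3],
    [0.59, -0.65, 0.04, 0, 0, -0.16, 0.3],
    [0.61, -0.64, 0.04, 0, 0, -0.16, 0.3],
    [0.63, -0.62, 0.04, 0, 0, -0.16, 0.3],
    [0.64, -0.6, 0.04, 0, 0, -0.16, 0.3],
    [0.66, -0.58, 0.04, 0, 0, -0.16, 0.3],
    [0.68, -0.57, 0.04, 0, 0, -0.16, 0.3],
    [0.69, -0.55, 0.04, 0, 0, -0.16, 0.3],
    [0.71, -0.53, 0.04, 0, 0, -0.16, 0.3],
  ],
  grip_force=40,
)

```text
time_s: 1.35
tcp_pos: [0.2874, -0.1702, 0.2148]
ee_rot: [-0.0, 0.957, 0.29, -0.0]
ft_force: [-0.2, -0.8, -0.1]
finger_gap: 0.699
```

>>> arm_command(
  series=[
    [0.72, -0.51, 0.04, 0, 0, -0.16, 0.3],
    [0.73, -0.49, 0.04, 0, 0, -0.16, 0.3],
    [0.75, -0.47, 0.04, 0, 0, -0.16, 0.3],
    [0.76, -0.45, 0.04, 0, 0, -0.16, 0.3],
    [0.77, -0.43, 0.04, 0, 0, -0.16, 0.3],
    [0.78, -0.41, 0.04, 0, 0, -0.16, 0.3],
    [0.79, -0.39, 0.04, 0, 0, -0.16, 0.3],
    [0.8, -0.36, 0.04, 0, 0, -0.16, 0.3],
    [0.81, -0.34, 0.04, 0, 0, -0.16, 0.3],
    [0.83, -0.3, 0.04, 0, 0, -0.16, 0.3],
  ],
)

```text
time_s: 2.6
tcp_pos: [0.4131, 0.1589, 0.1987]
ee_rot: [0.0, 0.907, 0.421, -0.0]
ft_force: [0.7, -0.5, 0.8]
finger_gap: 0.699
```

```bash
python3 -c "
from h import *
st(); p=eyes.camera_params('wrist'); im=eyes.capture('wrist'); np.save('w1.npy',p,allow_pickle=True)
cv2.imwrite('pics/w1.png',im[:,:,::-1]);st();print(p)"
```

```text
t 2.60 tcp [0.4131 0.1589 0.1987] jaw deg -40.2 z [-0.001 -0.    -1.   ] q [ 0.22 -0.17 -0.17  1.57 -0.    2.49] gap 0.699 F [ 0.7 -0.5  0.8]
t 2.65 tcp [0.4144 0.1622 0.1981] jaw deg -40.1 z [-0.     0.004 -1.   ] q [ 0.22 -0.17 -0.17  1.57  0.    2.49] gap 0.702 F [ 1.1  0.9 -0.1]
{'intrinsics': array([[297.60503919,   0.        , 320.42075407],
       [  0.        , 297.60503919, 194.61209489],
       [  0.        ,   0.        ,   1.        ]]), 'rvec': array([-2.66084228,  0.97460662,  0.15961336]), 'tvec': array([-0.2125447 ,  0.33688808,  0.47295379])}
```

View pics/w1.png

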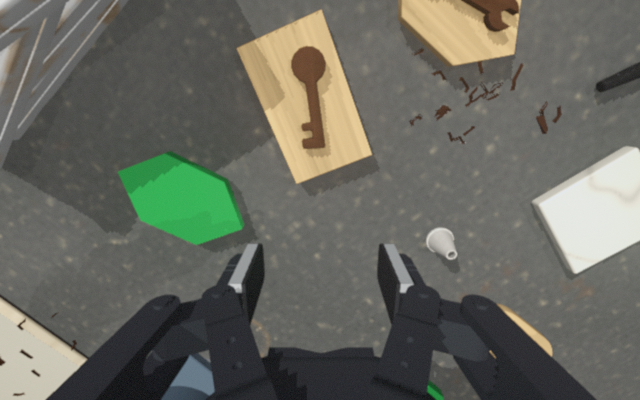

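The wrist view shows the key bow at (309,66) with its shaft ending at about (319,147), and the square board corners at (237,48), (323,10), (372,155) and (299,184). The nozzle foot is near (437,240) and the marble is at the right.

```bash
python3 -c "
from h import *
p=np.load('w1.npy',allow_pickle=True).item()
print(ray([(309,66),(309,45.5),(319,147.5),(314,110)],.03,p).round(4).tolist())
b=ray([(237,48),(323,10),(372,155),(299,184)],.02,p);print(b.round(4).tolist(),b.mean(0))
print('noz',ray([(437,240)],0,p))
c=cv2.imread('pics/w1.png')[35:160,280:345]; cv2.imwrite('pics/w1c.png',cv2.resize(c,None,fx=4.5,fy=4.5,interpolation=cv2.INTER_CUBIC))
"
```

```text
[[0.4743, 0.2485], [0.486, 0.262], [0.4308, 0.1823], [0.4514, 0.2144]]
[[0.4315, 0.3071], [0.5165, 0.2776], [0.4685, 0.1375], [0.3859, 0.1643]] [0.45058388 0.22161812]
noz [[ 0.46580367 -0.0085481 ]]
```

View pics/w1c.png

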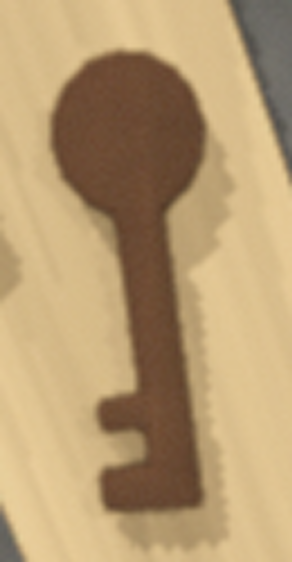

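```bash
python3 -c "
from h import *
p=np.load('w1.npy',allow_pickle=True).item()
a,b=ray([(308.7,64.3),(319.6,147.9)],.03,p);u=(a-b)/np.linalg.norm(a-b);print(np.linalg.norm(a-b),np.degrees(np.arctan2(u[1],u[0])),a-.033*u,b+.0495*u)
c=(a-.033*u+b+.0495*u)/2
plan(*c,.06,np.degrees(np.arctan2(u[1],u[0]))-90)"
```

```text
0.08124452878394993 57.127242318400704 [0.45717324 0.22212   ] [0.45785468 0.22317445]
t 2.65 tcp [0.4144 0.1622 0.1981] jaw deg -40.1 z [-0.     0.004 -1.   ] q [ 0.22 -0.17 -0.17  1.57  0.    2.49] gap 0.702 F [ 1.1  0.9 -0.1]
n 5 turn -7.2
[0.37, -0.03, 0.69] -0.14
[0.37, -0.02, 0.69] -0.14
[0.37, -0.01, 0.69] -0.14
[0.37, -0.0, 0.69] -0.14
[0.37, 0.01, 0.69] -0.14
```

>>> arm_command(
  series=[
    [0.37, -0.02, 0.5, 0, 0, -0.14, 0.3],
    [0.37, -0.02, 0.5, 0, 0, -0.14, 0.3],
    [0.37, -0.01, 0.5, 0, 0, -0.14, 0.3],
    [0.37, 0, 0.5, 0, 0, -0.14, 0.3],
    [0.37, 0.01, 0.5, 0, 0, -0.14, 0.3],
    [0, 0, 0, 0, 0, 0, 0.3],
    [0, 0, 0, 0, 0, 0, 0.3],
  ],
)

```text
time_s: 3.52
tcp_pos: [0.4567, 0.2172, 0.0996]
ee_rot: [0.0, 0.88, 0.475, -0.0]
ft_force: [-0.1, -0.3, -0.5]
finger_gap: 0.703
```

```bash
python3 -c "
from h import *
plan(.4575,.2226,.06,-32.9)
p=eyes.camera_params('wrist'); im=eyes.capture('wrist')
Rm=cv2.Rodrigues(p['rvec'])[0]
P=[(.4575,.2226,.03),(.4575+.0495*np.cos(.997),.2226+.0495*np.sin(.997),.03),(.4575-.0495*np.cos(.997),.2226-.0495*np.sin(.997),.03)]
q=cv2.projectPoints(np.array(P),p['rvec'],p['tvec'],p['intrinsics'],None)[0][:,0];print(q)
c=np.ascontiguousarray(im[:,:,::-1])
for x,y in q: cv2.circle(c,(int(x),int(y)),2,(0,255,0),-1)
cv2.imwrite('pics/w2.png',c)"
```

```text
t 3.52 tcp [0.4567 0.2172 0.0996] jaw deg -33.3 z [-0. -0. -1.] q [ 0.31  0.01 -0.2   1.36 -0.    2.46] gap 0.703 F [-0.1 -0.3 -0.5]
n 2 turn -0.4
[0.06, -0.03, 0.49] -0.02
[0.06, -0.03, 0.49] -0.02
[[317.44050723 201.47820541]
 [316.65971394 135.39346592]
 [318.11951099 258.94768866]]
```

View pics/w2.png

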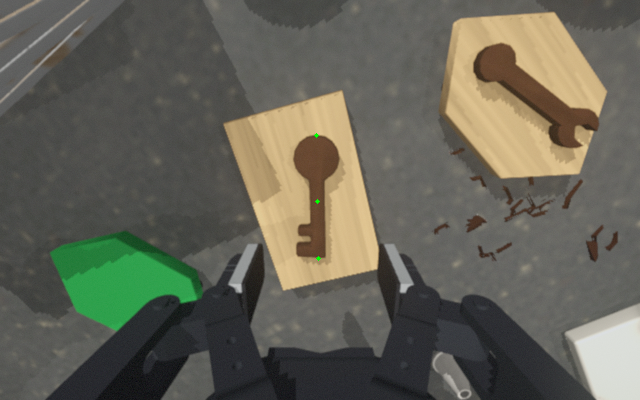

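The projected key points lie on the real key: bow top (316,135), centre (317,201), end (318,259). Now I grip it.

>>> arm_command(
  series=[
    [0.06, -0.03, 0.5, 0, 0, -0.02, 0.4],
    [0.06, -0.03, 0.5, 0, 0, -0.02, 0.4],
    [0, 0, 0.5, 0, 0, 0, 0.4],
    [0, 0, 0.44, 0, 0, 0, 0.4],
    [0, 0, 0, 0, 0, 0, 1],
    [0, 0, 0, 0, 0, 0, 1],
    [0, 0, 0, 0, 0, 0, 1],
    [0, 0, 0, 0, 0, 0, 1],
    [0, 0, 0, 0, 0, 0, 1],
  ],
  grip_force=40,
)

```text
time_s: 4.7
tcp_pos: [0.4586, 0.2231, 0.0229]
ee_rot: [0.0, 0.878, 0.478, 0.001]
ft_force: [-0.2, 0.3, 2.7]
finger_gap: 0.123
```

>>> arm_command(
  series=[
    [0, 0, 0, 0, 0, 0, 1],
    [0, 0, -0.4, 0, 0, 0, 1],
    [0, 0, -0.7, 0, 0, 0, 1],
    [0, 0, -0.7, 0, 0, 0, 1],
    [0, 0, 0, 0, 0, 0, 1],
  ],
)

```text
time_s: 5.32
tcp_pos: [0.4596, 0.2236, 0.0968]
ee_rot: [0.0, 0.878, 0.478, 0.003]
ft_force: [0.7, 0.1, -0.9]
finger_gap: 0.12
```

```bash
python3 -c "
from h import *
plan(.6335,-.0953,.09,-45)"
```

```text
t 5.33 tcp [0.4596 0.2236 0.0968] jaw deg -32.9 z [ 0.005  0.002 -1.   ] q [ 0.32  0.02 -0.2   1.35  0.    2.47] gap 0.120 F [ 0.7  0.1 -0.9]
n 11 turn 12.1
[-0.39, 0.73, 0.02] 0.11
[-0.38, 0.73, 0.02] 0.11
[-0.37, 0.74, 0.02] 0.11
[-0.35, 0.75, 0.02] 0.11
[-0.34, 0.75, 0.02] 0.11
[-0.32, 0.76, 0.02] 0.11
[-0.31, 0.77, 0.02] 0.11
[-0.29, 0.77, 0.02] 0.11
[-0.28, 0.78, 0.02] 0.11
[-0.26, 0.78, 0.02] 0.11
[-0.25, 0.79, 0.02] 0.11
```

>>> arm_command(
  series=[
    [-0.39, 0.73, 0.02, 0, 0, 0.11, 1],
    [-0.38, 0.73, 0.02, 0, 0, 0.11, 1],
    [-0.37, 0.74, 0.02, 0, 0, 0.11, 1],
    [-0.35, 0.75, 0.02, 0, 0, 0.11, 1],
    [-0.34, 0.75, 0.02, 0, 0, 0.11, 1],
    [-0.32, 0.76, 0.02, 0, 0, 0.11, 1],
    [-0.31, 0.77, 0.02, 0, 0, 0.11, 1],
    [-0.29, 0.77, 0.02, 0, 0, 0.11, 1],
    [-0.28, 0.78, 0.02, 0, 0, 0.11, 1],
    [-0.26, 0.78, 0.02, 0, 0, 0.11, 1],
  ],
)

```text
time_s: 6.58
tcp_pos: [0.6153, -0.0678, 0.0839]
ee_rot: [-0.001, 0.92, 0.391, -0.001]
ft_force: [0.1, -0.6, -0.7]
finger_gap: 0.123
```

>>> arm_command(
  series=[
    [-0.25, 0.79, 0.02, 0, 0, 0.11, 1],
    [0, 0, 0, 0, 0, 0, 1],
    [0, 0, 0, 0, 0, 0, 1],
  ],
)

```text
time_s: 6.95
tcp_pos: [0.6306, -0.0956, 0.0835]
ee_rot: [-0.001, 0.924, 0.383, -0.001]
ft_force: [1.0, 0.5, -0.2]
finger_gap: 0.12
```

```bash
python3 -c "
from h import *
plan(.6335,-.0953,.026)
im=eyes.capture('wrist');cv2.imwrite('pics/w3.png',im[:,:,::-1])"
```

```text
t 6.95 tcp [ 0.6306 -0.0956  0.0835] jaw deg -45.0 z [-0.003  0.001 -1.   ] q [-0.26  0.36  0.17  1.38  0.    2.1 ] gap 0.120 F [ 1.   0.5 -0.2]
n 2 turn 0
[0.03, 0.02, 0.72] 0.0
[0.03, 0.02, 0.72] 0.0
```

View pics/w3.png

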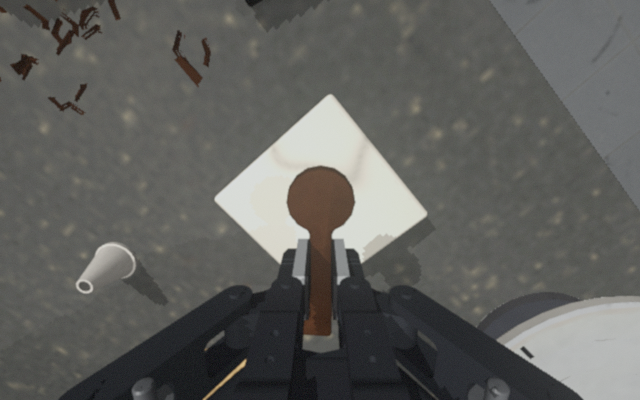

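The key is held straight with the bow at (320,198), and the marble is centred beneath it (corners at (331,95), (427,213) and (215,199)). Lower and release.

>>> arm_command(
  series=[
    [0.04, 0.03, 0.6, 0, 0, 0, 1],
    [0.03, 0.02, 0.5, 0, 0, 0, 1],
    [0, 0, 0.25, 0, 0, 0, 1],
    [0, 0, 0.14, 0, 0, 0, 1],
    [0, 0, 0, 0, 0, 0, 1],
  ],
)

```text
time_s: 7.62
tcp_pos: [0.6349, -0.0955, 0.0251]
ee_rot: [-0.0, 0.924, 0.383, -0.0]
ft_force: [0.2, -0.0, 0.0]
finger_gap: 0.122
```

>>> arm_command(
  series=[
    [0, 0, 0, 0, 0, 0, 0.75],
    [0, 0, 0, 0, 0, 0, 0.6],
    [0, 0, 0, 0, 0, 0, 0.5],
    [0, 0, -0.5, 0, 0, 0, 0.4],
    [0, 0, -0.8, 0, 0, 0, 0.4],
    [0, 0, -0.8, 0, 0, 0, 0.4],
    [0, 0, -0.8, 0, 0, 0, 0.4],
    [0, 0, 0, 0, 0, 0, 0.4],
  ],
)

```text
time_s: 8.62
tcp_pos: [0.638, -0.0963, 0.1475]
ee_rot: [0.003, 0.924, 0.383, 0.004]
ft_force: [0.8, -0.6, -0.5]
finger_gap: 0.601
```

```bash
python3 -c "
from h import *
plan(.44,-.235,.15,4.4)"
```

```text
t 8.62 tcp [ 0.638  -0.0963  0.1475] jaw deg -45.0 z [ 0.01  -0.002 -1.   ] q [-0.25  0.35  0.28  1.49  0.    2.1 ] gap 0.601 F [ 0.8 -0.6 -0.5]
n 7 turn -49.4
[-0.85, -0.15, -0.01] -0.71
[-0.83, -0.25, -0.01] -0.71
[-0.79, -0.35, -0.01] -0.71
[-0.74, -0.45, -0.01] -0.71
[-0.68, -0.53, -0.01] -0.71
[-0.61, -0.61, -0.01] -0.71
[-0.53, -0.68, -0.01] -0.71
```

>>> arm_command(
  series=[
    [-0.85, -0.15, 0, 0, 0, -0.71, 0.3],
    [-0.83, -0.25, 0, 0, 0, -0.71, 0.3],
    [-0.79, -0.35, 0, 0, 0, -0.71, 0.3],
    [-0.74, -0.45, 0, 0, 0, -0.71, 0.3],
    [-0.68, -0.53, 0, 0, 0, -0.71, 0.3],
    [-0.61, -0.61, 0, 0, 0, -0.71, 0.3],
    [-0.53, -0.68, 0, 0, 0, -0.71, 0.3],
    [0, 0, 0, 0, 0, 0, 0.3],
    [0, 0, 0, 0, 0, 0, 0.3],
  ],
)

```text
time_s: 9.75
tcp_pos: [0.4378, -0.2351, 0.1412]
ee_rot: [-0.0, 0.678, 0.735, 0.0]
ft_force: [0.3, 0.3, 0.6]
finger_gap: 0.699
```

```bash
python3 -c "
from h import *
st();p=eyes.camera_params('wrist');np.save('w4.npy',p,allow_pickle=True);im=eyes.capture('wrist');cv2.imwrite('pics/w4.png',im[:,:,::-1])"
```

```text
t 9.75 tcp [ 0.4378 -0.2351  0.1412] jaw deg 4.6 z [ 0.  0. -1.] q [-0.63 -0.03 -0.15  1.44  0.    0.86] gap 0.699 F [0.3 0.3 0.6]
```

View pics/w4.png

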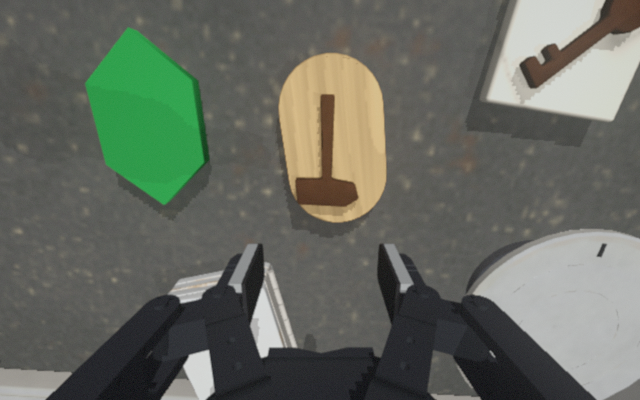

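The hammer handle end is at (327,95) and its head bottom at (327,206), lying on the round board (outline top (331,53), left (279,110), right (386,170), bottom (340,222)). The key lies safely on the marble.

```bash
python3 -c "
from h import *
p=np.load('w4.npy',allow_pickle=True).item();im=cv2.imread('pics/w4.png').astype(int)
sub=im[85:215,285:365]; m=(sub[...,2]<130)&(sub[...,2]-sub[...,0]>20)
for y in (12,25,40,55,70,85,95,105,115,120): 
    xs=np.where(m[y])[0]; print(y+85,xs.min()+285 if len(xs) else None,xs.max()+285 if len(xs) else None,end='; ')
ys=np.where(m[:,42])[0]; print('col327',ys.min()+85,ys.max()+85)
w=ray([(331,53),(300,64),(279,105),(284,150),(290,183),(303,205),(343,222),(370,207),(386,170),(385,120),(380,85),(360,60)],.02,p)
def res(v):
    u=np.array([np.cos(v[2]),np.sin(v[2])]); d=w-v[:2]; a=np.clip(d@u,-.03,.03)
    return np.linalg.norm(d-a[:,None]*u,axis=1)-.045
r=least_squares(res,[*w.mean(0),1.8]); print('round',r.x[:2],np.degrees(r.x[2]),(res(r.x)*1e3).round(1))
"
```

```text
97 321 333; 110 320 333; 125 321 332; 140 321 332; 155 321 331; 170 322 331; 180 288 342; 190 296 355; 200 296 355; 205 300 346; col327 95 205
round [ 0.4471048  -0.19393067] 101.00536464012018 [-1.4 -1.  -0.3  0.4 -0.5 -2.4  0.4 -2.2 -0.9  0.  -0.4 -0.3]
```

```bash
python3 -c "
from h import *
p=np.load('w4.npy',allow_pickle=True).item()
a,b,k=ray([(327.2,94.5),(326.6,178),(326.4,205.5)],.03,p);u=(a-b)/np.linalg.norm(a-b);ang=np.degrees(np.arctan2(u[1],u[0]))
print('len',np.linalg.norm(a-k),np.linalg.norm(a-b),'ang',ang,'ctr',a-.049*u,(a+k)/2)
c=a-.049*u; g=c-.008*u; print('grip',g)
plan(*g,.06,ang-90)"
```

```text
len 0.09575617714608112 0.06985391980108625 ang 94.60558786907885 ctr [ 0.44049457 -0.2018176 ] [ 0.4404034 -0.2006994]
grip [ 0.44113694 -0.20979177]
t 9.80 tcp [ 0.4381 -0.235   0.1412] jaw deg 4.7 z [ 0.  0. -1.] q [-0.63 -0.03 -0.15  1.44  0.    0.86] gap 0.703 F [-0.1  0.7 -0.1]
n 3 turn 0.1
[0.21, 0.04, 0.68] 0.0
[0.21, 0.04, 0.68] 0.0
[0.21, 0.04, 0.68] 0.0
```

>>> arm_command(
  series=[
    [0.21, 0.04, 0.68, 0, 0, 0, 0.4],
    [0.21, 0.04, 0.68, 0, 0, 0, 0.4],
    [0.21, 0.04, 0.68, 0, 0, 0, 0.4],
    [0, 0, 0.5, 0, 0, 0, 0.4],
    [0, 0, 0.4, 0, 0, 0, 0.4],
    [0, 0, 0, 0, 0, 0, 1],
    [0, 0, 0, 0, 0, 0, 1],
    [0, 0, 0, 0, 0, 0, 1],
    [0, 0, 0, 0, 0, 0, 1],
    [0, 0, 0, 0, 0, 0, 1],
  ],
  grip_force=60,
)

```text
time_s: 11.05
tcp_pos: [0.4413, -0.2105, 0.0249]
ee_rot: [0.001, 0.678, 0.735, 0.0]
ft_force: [0.3, -0.2, 3.1]
finger_gap: 0.102
```

>>> arm_command(
  series=[
    [0, 0, 0, 0, 0, 0, 1],
    [0, 0, -0.4, 0, 0, 0, 1],
    [0, 0, -0.7, 0, 0, 0, 1],
    [0, 0, -0.7, 0, 0, 0, 1],
    [0, 0, -0.5, 0, 0, 0, 1],
    [0, 0, 0, 0, 0, 0, 1],
  ],
)

```text
time_s: 11.8
tcp_pos: [0.4415, -0.2106, 0.1179]
ee_rot: [0.002, 0.678, 0.735, 0.0]
ft_force: [0.3, -0.2, 0.0]
finger_gap: 0.103
```

```bash
python3 -c "
from h import *
a=np.radians(71.5);u=np.array([np.cos(a),np.sin(a)]);g=np.array([.4520,.2220])-.008*u;print(g)
plan(*g,.11,-18.5)"
```

```text
[0.44946156 0.21441341]
t 11.80 tcp [ 0.4415 -0.2106  0.1179] jaw deg 4.7 z [ 0.003 -0.002 -1.   ] q [-0.58 -0.04 -0.22  1.39 -0.    0.91] gap 0.103 F [ 0.3 -0.2  0. ]
n 12 turn 23.2
[0.88, 0.09, 0.01] 0.19
[0.88, 0.06, 0.01] 0.19
[0.89, 0.03, 0.01] 0.19
[0.89, -0.0, 0.01] 0.19
[0.89, -0.03, 0.01] 0.19
[0.88, -0.06, 0.01] 0.19
[0.88, -0.09, 0.01] 0.19
[0.88, -0.12, 0.01] 0.19
[0.87, -0.15, 0.01] 0.19
[0.87, -0.18, 0.01] 0.19
[0.86, -0.21, 0.01] 0.19
[0.85, -0.24, 0.01] 0.19
```

>>> arm_command(
  series=[
    [0.88, 0.09, 0, 0, 0, 0.19, 1],
    [0.88, 0.06, 0, 0, 0, 0.19, 1],
    [0.89, 0.03, 0, 0, 0, 0.19, 1],
    [0.89, 0, 0, 0, 0, 0.19, 1],
    [0.89, -0.03, 0, 0, 0, 0.19, 1],
    [0.88, -0.06, 0, 0, 0, 0.19, 1],
    [0.88, -0.09, 0, 0, 0, 0.19, 1],
    [0.88, -0.12, 0, 0, 0, 0.19, 1],
    [0.87, -0.15, 0, 0, 0, 0.19, 1],
    [0.87, -0.18, 0, 0, 0, 0.19, 1],
  ],
)

```text
time_s: 13.05
tcp_pos: [0.445, 0.1456, 0.1142]
ee_rot: [-0.001, 0.79, 0.613, -0.001]
ft_force: [0.5, -0.1, 0.2]
finger_gap: 0.104
```

>>> arm_command(
  series=[
    [0.86, -0.21, 0, 0, 0, 0.19, 1],
    [0.85, -0.24, 0, 0, 0, 0.19, 1],
    [0, 0, 0.4, 0, 0, 0, 1],
    [0, 0, 0, 0, 0, 0, 1],
    [0, 0, 0, 0, 0, 0, 1],
  ],
)

```text
time_s: 13.68
tcp_pos: [0.4462, 0.2143, 0.0989]
ee_rot: [-0.0, 0.81, 0.587, -0.001]
ft_force: [-0.5, -0.2, 0.3]
finger_gap: 0.105
```

```bash
python3 -c "
from h import *
plan(.4495,.2144,.026,-18.5)
p=eyes.camera_params('wrist');np.save('w5.npy',p,allow_pickle=True);im=eyes.capture('wrist');cv2.imwrite('pics/w5.png',im[:,:,::-1])"
```

```text
t 13.68 tcp [0.4462 0.2143 0.0989] jaw deg -18.2 z [-0.002 -0.001 -1.   ] q [ 0.31 -0.02 -0.23  1.36 -0.    2.2 ] gap 0.105 F [-0.5 -0.2  0.3]
n 3 turn 0.3
[0.01, 0.03, 0.61] 0.01
[0.01, 0.03, 0.61] 0.01
[0.01, 0.03, 0.61] 0.01
```

View pics/w5.png

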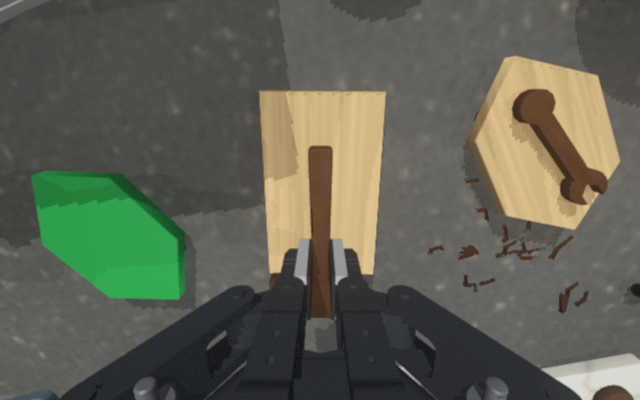

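The held hammer's handle is parallel to the board (far corners (260,91) and (385,91)). The spanner head is at (534,106) and its jaw at (583,185). I refine the board centres from this view.

```bash
python3 -c "
from h import *
p=np.load('w5.npy',allow_pickle=True).item()
f=ray([(260,91),(385,91),(372,274)],.02,p);print(f.round(4).tolist());e=f[1]-f[0];n=np.array([e[1],-e[0]])/np.linalg.norm(e);print('w',np.linalg.norm(e),'ctr',f[:2].mean(0)+.075*n,'axis',np.degrees(np.arctan2(-n[1],-n[0])))
h=ray([(514,56),(599,76),(620,160),(575,229),(505,214),(472,138)],.02,p);print('hex',h.round(4).tolist(),h.mean(0))
s=ray([(534,106),(583,186)],.03,p);print('span',s)
"
```

```text
[[0.4319, 0.3075], [0.5153, 0.2801], [0.468, 0.1389]]
w 0.08781379433831335 ctr [0.45022417 0.22249855] axis 71.82432353104238
hex [[0.6039, 0.2746], [0.6582, 0.2435], [0.6715, 0.1771], [0.6362, 0.1286], [0.5837, 0.1596], [0.5682, 0.2283]] [0.62027389 0.20194198]
span [[0.60726064 0.23962074]
 [0.63629667 0.17027925]]
```

>>> arm_command(
  series=[
    [0, 0.03, 0.6, 0, 0, 0.01, 1],
    [0.01, 0.03, 0.6, 0, 0, 0.01, 1],
    [0, 0, 0.4, 0, 0, 0.01, 1],
    [0, 0, 0.22, 0, 0, 0, 1],
    [0, 0, 0, 0, 0, 0, 1],
  ],
)

```text
time_s: 14.35
tcp_pos: [0.4489, 0.2147, 0.0266]
ee_rot: [-0.0, 0.811, 0.585, -0.0]
ft_force: [-0.0, -0.6, -0.4]
finger_gap: 0.108
```

>>> arm_command(
  series=[
    [0, 0, 0, 0, 0, 0, 0.75],
    [0, 0, 0, 0, 0, 0, 0.6],
    [0, 0, 0, 0, 0, 0, 0.5],
    [0, 0, -0.5, 0, 0, 0, 0.4],
    [0, 0, -0.8, 0, 0, 0, 0.4],
    [0, 0, -0.8, 0, 0, 0, 0.4],
    [0, 0, -0.8, 0, 0, 0, 0.4],
    [0, 0, 0, 0, 0, 0, 0.4],
  ],
)

```text
time_s: 15.35
tcp_pos: [0.4516, 0.2158, 0.1466]
ee_rot: [0.001, 0.811, 0.585, 0.003]
ft_force: [0.4, -0.1, -0.3]
finger_gap: 0.601
```

```bash
python3 -c "
from h import *
plan(.60,.17,.12,22.8)"
```

```text
t 15.35 tcp [0.4516 0.2158 0.1466] jaw deg -18.4 z [ 0.007  0.002 -1.   ] q [ 0.31 -0.03 -0.14  1.45  0.    2.2 ] gap 0.601 F [ 0.4 -0.1 -0.3]
n 5 turn -41.2
[0.02, 0.78, 0.14] -0.82
[-0.1, 0.77, 0.14] -0.82
[-0.2, 0.75, 0.14] -0.82
[-0.31, 0.71, 0.14] -0.82
[-0.41, 0.66, 0.14] -0.82
```

```bash
python3 -c "
from h import *
plan(.634,.173,.13,22.8)"
```

```text
t 15.35 tcp [0.4516 0.2158 0.1466] jaw deg -18.4 z [ 0.007  0.002 -1.   ] q [ 0.31 -0.03 -0.14  1.45  0.    2.2 ] gap 0.601 F [ 0.4 -0.1 -0.3]
n 6 turn -41.2
[0.07, 0.78, 0.07] -0.69
[-0.02, 0.78, 0.07] -0.69
[-0.12, 0.77, 0.07] -0.69
[-0.21, 0.75, 0.07] -0.69
[-0.3, 0.72, 0.07] -0.69
[-0.38, 0.68, 0.07] -0.69
```

>>> arm_command(
  series=[
    [0.07, 0.78, 0.07, 0, 0, -0.69, 0.3],
    [-0.02, 0.78, 0.07, 0, 0, -0.69, 0.3],
    [-0.12, 0.77, 0.07, 0, 0, -0.69, 0.3],
    [-0.21, 0.75, 0.07, 0, 0, -0.69, 0.3],
    [-0.3, 0.72, 0.07, 0, 0, -0.69, 0.3],
    [-0.38, 0.68, 0.07, 0, 0, -0.69, 0.3],
    [0, 0, 0, 0, 0, 0, 0.3],
    [0, 0, 0, 0, 0, 0, 0.3],
    [0, 0, 0, 0, 0, 0, 0.3],
  ],
)

```text
time_s: 16.48
tcp_pos: [0.6306, 0.1724, 0.1261]
ee_rot: [-0.0, 0.552, 0.834, -0.0]
ft_force: [-0.4, 0.9, -0.3]
finger_gap: 0.697
```

```bash
python3 -c "
from h import *
st();p=eyes.camera_params('wrist');np.save('w6.npy',p,allow_pickle=True);im=eyes.capture('wrist');cv2.imwrite('pics/w6.png',im[:,:,::-1])"
```

```text
t 16.48 tcp [0.6306 0.1724 0.1261] jaw deg 23.0 z [-0.001  0.    -1.   ] q [0.16 0.39 0.29 1.47 0.   1.33] gap 0.697 F [-0.4  0.9 -0.3]
```

View pics/w6.png

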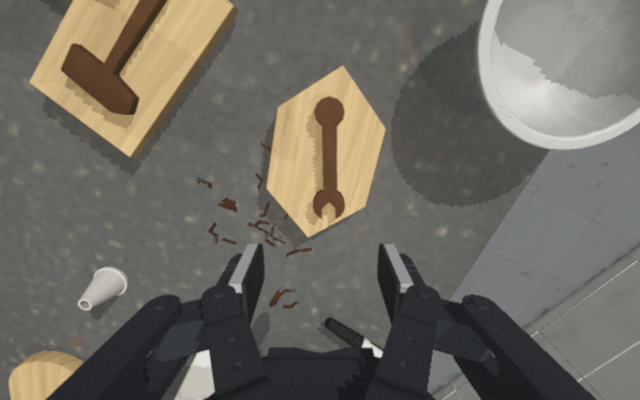

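The spanner head is at (330,111) and its jaw tips at about (329,218), on the pointed board with points (343,66) and (309,237) and side corners (386,127), (369,206), (267,185) and (278,107). The hammer lies flat on the square board.

```bash
python3 -c "
from h import *
p=np.load('w6.npy',allow_pickle=True).item();im=cv2.imread('pics/w6.png').astype(int)
sub=im[90:225,308:350]; m=(sub[...,2]<120)&(sub[...,2]-sub[...,0]>20)
n,l,s,c=cv2.connectedComponentsWithStats(m.astype(np.uint8)); k=1+s[1:,4].argmax(); print(s[k]+[308,90,0,0,0])
for y in range(100,222,8): xs=np.where(l[y-90]==k)[0]; print(y,xs.min()+308,xs.max()+308,end='; ')
y0=s[k,1]+89.5; y1=y0+s[k,3]
a,b=ray([(330,y0),(329.5,y1)],.03,p);d=a-b;print('len',np.linalg.norm(d),'ang',np.degrees(np.arctan2(d[1],d[0])),'ctr',(a+b)/2)
h=ray([(343,66),(386,127),(369,206),(309,237),(267,185),(278,107)],.02,p);e=h[0]-h[3];print('hex',h.mean(0),(h[0]+h[3])/2,np.linalg.norm(e),np.degrees(np.arctan2(e[1],e[0])))
s1=h[1]-h[2];s2=h[5]-h[4];print([np.degrees(np.arctan2(v[1],v[0])) for v in (s1,s2)])
"
```

```text
[ 313   97   31  121 2046]
100 321 337; 108 316 342; 116 315 342; 124 320 337; 132 323 335; 140 323 335; 148 323 335; 156 323 335; 164 323 335; 172 323 335; 180 323 335; 188 324 335; 196 315 341; 204 313 343; 212 315 341; Traceback (most recent call last):
  File "<string>", line 6, in <module>
    for y in range(100,222,8): xs=np.where(l[y-90]==k)[0]; print(y,xs.min()+308,xs.max()+308,end='; ')
                                                                   ~~~~~~^^
    return umr_minimum(a, axis, None, out, keepdims, initial, where)
ValueError: zero-size array to reduction operation minimum which has no identity
```

```bash
python3 -c "
from h import *
p=np.load('w6.npy',allow_pickle=True).item()
a,b=ray([(329.2,96.5),(328.9,217.5)],.03,p);d=a-b;ang=np.degrees(np.arctan2(d[1],d[0]));c=(a+b)/2;print('len',np.linalg.norm(d),'ang',ang,'ctr',c)
h=ray([(343,66),(386,127),(369,206),(309,237),(267,185),(278,107)],.02,p);e=h[0]-h[3];print('hex',h.mean(0),(h[0]+h[3])/2,np.linalg.norm(e),np.degrees(np.arctan2(e[1],e[0])))
s1=h[1]-h[2];s2=h[5]-h[4];print([np.degrees(np.arctan2(v[1],v[0])) for v in (s1,s2)])
plan(*c,.06,ang-90)
"
```

```text
len 0.09971498069725865 ang 113.38831982976355 ctr [0.62485513 0.20334994]
hex [0.62193583 0.20212419] [0.62180184 0.20125925] 0.14837033496758242 102.14637775904107
[np.float64(104.479453014669), np.float64(102.13351750016095)]
t 16.52 tcp [0.6307 0.1725 0.1264] jaw deg 23.0 z [-0.  0. -1.] q [0.16 0.39 0.29 1.47 0.   1.33] gap 0.702 F [ 0.4  0.4 -0.3]
n 3 turn -0.4
[0.26, 0.06, 0.55] -0.01
[0.26, 0.06, 0.55] -0.01
[0.26, 0.06, 0.55] -0.01
```

>>> arm_command(
  series=[
    [0.27, 0.06, 0.55, 0, 0, -0.02, 0.4],
    [0.27, 0.06, 0.55, 0, 0, -0.02, 0.4],
    [0.26, 0.06, 0.55, 0, 0, 0, 0.4],
    [0, 0, 0.5, 0, 0, 0, 0.4],
    [0, 0, 0.45, 0, 0, 0, 0.4],
    [0, 0, 0, 0, 0, 0, 1],
    [0, 0, 0, 0, 0, 0, 1],
    [0, 0, 0, 0, 0, 0, 1],
    [0, 0, 0, 0, 0, 0, 1],
    [0, 0, 0, 0, 0, 0, 1],
  ],
  grip_force=40,
)

```text
time_s: 17.77
tcp_pos: [0.6263, 0.2043, 0.0232]
ee_rot: [0.001, 0.549, 0.836, 0.001]
ft_force: [-0.2, 0.2, 2.5]
finger_gap: 0.125
```

>>> arm_command(
  series=[
    [0, 0, 0, 0, 0, 0, 1],
    [0, 0, -0.4, 0, 0, 0, 1],
    [0, 0, -0.7, 0, 0, 0, 1],
    [0, 0, -0.7, 0, 0, 0, 1],
    [0, 0, -0.5, 0, 0, 0, 1],
    [0, 0, 0, 0, 0, 0, 1],
  ],
)

```text
time_s: 18.52
tcp_pos: [0.627, 0.2048, 0.1172]
ee_rot: [0.002, 0.549, 0.836, 0.002]
ft_force: [0.5, -0.2, -0.5]
finger_gap: 0.123
```

```bash
python3 -c "
from h import *
plan(.4478,-.1944,.10,12.5)"
```

```text
t 18.52 tcp [0.627  0.2048 0.1172] jaw deg 23.4 z [ 0.005  0.001 -1.   ] q [0.21 0.4  0.28 1.45 0.   1.38] gap 0.123 F [ 0.5 -0.2 -0.5]
n 13 turn 10.9
[-0.57, -0.62, 0.03] 0.08
[-0.58, -0.61, 0.03] 0.08
[-0.59, -0.6, 0.03] 0.08
[-0.59, -0.6, 0.03] 0.08
[-0.6, -0.59, 0.03] 0.08
[-0.61, -0.58, 0.03] 0.08
[-0.62, -0.57, 0.03] 0.08
[-0.63, -0.56, 0.03] 0.08
[-0.64, -0.55, 0.03] 0.08
[-0.64, -0.54, 0.03] 0.08
[-0.65, -0.53, 0.03] 0.08
[-0.66, -0.52, 0.03] 0.08
[-0.67, -0.51, 0.03] 0.08
```

>>> arm_command(
  series=[
    [-0.57, -0.62, 0.02, 0, 0, 0.08, 1],
    [-0.58, -0.61, 0.02, 0, 0, 0.08, 1],
    [-0.59, -0.6, 0.02, 0, 0, 0.08, 1],
    [-0.59, -0.6, 0.02, 0, 0, 0.08, 1],
    [-0.6, -0.59, 0.02, 0, 0, 0.08, 1],
    [-0.61, -0.58, 0.02, 0, 0, 0.08, 1],
    [-0.62, -0.57, 0.02, 0, 0, 0.08, 1],
    [-0.63, -0.56, 0.02, 0, 0, 0.08, 1],
    [-0.64, -0.55, 0.02, 0, 0, 0.08, 1],
    [-0.64, -0.54, 0.02, 0, 0, 0.08, 1],
  ],
)

```text
time_s: 19.77
tcp_pos: [0.4871, -0.1038, 0.1048]
ee_rot: [-0.001, 0.606, 0.795, -0.0]
ft_force: [0.0, -0.8, -0.2]
finger_gap: 0.124
```

>>> arm_command(
  series=[
    [-0.65, -0.53, 0.02, 0, 0, 0.08, 1],
    [-0.66, -0.52, 0.02, 0, 0, 0.08, 1],
    [-0.67, -0.51, 0.02, 0, 0, 0.1, 1],
    [0, 0, 0, 0, 0, 0, 1],
    [0, 0, 0, 0, 0, 0, 1],
  ],
)

```text
time_s: 20.4
tcp_pos: [0.4476, -0.195, 0.1028]
ee_rot: [-0.001, 0.624, 0.781, 0.0]
ft_force: [0.2, -0.0, -0.4]
finger_gap: 0.123
```

```bash
python3 -c "
from h import *
plan(.4478,-.1944,.024,12.4)
p=eyes.camera_params('wrist');np.save('w7.npy',p,allow_pickle=True);im=eyes.capture('wrist');cv2.imwrite('pics/w7.png',im[:,:,::-1])"
```

```text
t 20.40 tcp [ 0.4476 -0.195   0.1028] jaw deg 12.8 z [-0.001  0.002 -1.   ] q [-0.55 -0.04 -0.24  1.37  0.    0.8 ] gap 0.123 F [ 0.2 -0.  -0.4]
n 3 turn 0.4
[0.0, 0.0, 0.66] 0.01
[0.0, 0.0, 0.66] 0.01
[0.0, 0.0, 0.66] 0.01
```

View pics/w7.png

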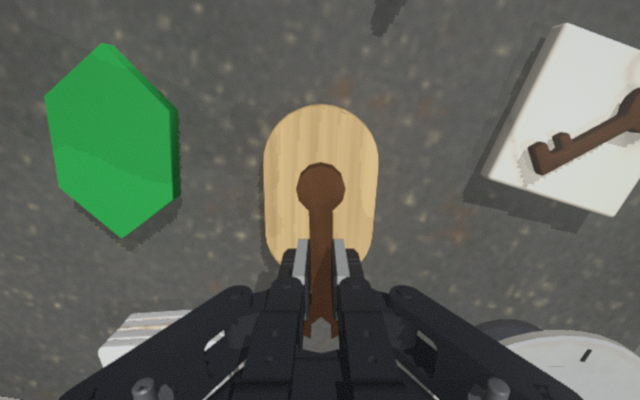

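The held spanner (head at (321,188)) lies along the round board's midline (sides at x=263 and 379, top at (321,104)). I place it.

>>> arm_command(
  series=[
    [0, 0, 0.6, 0, 0, 0, 1],
    [0, 0, 0.6, 0, 0, 0, 1],
    [0, 0, 0.5, 0, 0, 0, 1],
    [0, 0, 0.26, 0, 0, 0, 1],
    [0, 0, 0, 0, 0, 0, 1],
  ],
)

```text
time_s: 21.08
tcp_pos: [0.4482, -0.1949, 0.025]
ee_rot: [-0.0, 0.623, 0.782, 0.0]
ft_force: [0.4, 0.8, -0.6]
finger_gap: 0.122
```

>>> arm_command(
  series=[
    [0, 0, 0, 0, 0, 0, 0.75],
    [0, 0, 0, 0, 0, 0, 0.6],
    [0, 0, 0, 0, 0, 0, 0.5],
    [0, 0, -0.5, 0, 0, 0, 0.4],
    [0, 0, -0.8, 0, 0, 0, 0.4],
    [0, 0, -0.8, 0, 0, 0, 0.4],
    [0, 0, -0.8, 0, 0, 0, 0.4],
    [0, 0, 0, 0, 0, 0, 0.4],
  ],
)

```text
time_s: 22.08
tcp_pos: [0.4502, -0.197, 0.1449]
ee_rot: [0.004, 0.624, 0.781, 0.0]
ft_force: [-0.6, 0.8, 0.7]
finger_gap: 0.596
```

```bash
python3 -c "
from h import *
plan(.607,-.122,.13,-45)"
```

```text
t 22.07 tcp [ 0.4502 -0.197   0.1449] jaw deg 12.8 z [ 0.006 -0.004 -1.   ] q [-0.55 -0.05 -0.17  1.44 -0.    0.8 ] gap 0.596 F [-0.6  0.8  0.7]
n 7 turn 57.8
[0.14, 0.61, 0.06] 0.83
[0.22, 0.58, 0.06] 0.83
[0.3, 0.54, 0.06] 0.83
[0.38, 0.49, 0.06] 0.83
[0.45, 0.43, 0.06] 0.83
[0.5, 0.36, 0.06] 0.83
[0.55, 0.29, 0.06] 0.83
```

>>> arm_command(
  series=[
    [0.14, 0.61, 0.04, 0, 0, 0.83, 0.3],
    [0.22, 0.58, 0.04, 0, 0, 0.83, 0.3],
    [0.3, 0.54, 0.04, 0, 0, 0.83, 0.3],
    [0.38, 0.49, 0.04, 0, 0, 0.83, 0.3],
    [0.45, 0.43, 0.04, 0, 0, 0.83, 0.3],
    [0.5, 0.36, 0.04, 0, 0, 0.83, 0.3],
    [0.55, 0.29, 0.04, 0, 0, 0.83, 0.3],
    [0, 0, 0, 0, 0, 0, 0.3],
    [0, 0, 0, 0, 0, 0, 0.3],
  ],
)

```text
time_s: 23.2
tcp_pos: [0.6039, -0.1209, 0.1291]
ee_rot: [-0.001, 0.925, 0.381, -0.001]
ft_force: [0.4, -0.4, -0.2]
finger_gap: 0.697
```

```bash
python3 -c "
from h import *
st();p=eyes.camera_params('wrist');np.save('w8.npy',p,allow_pickle=True);im=eyes.capture('wrist');cv2.imwrite('pics/w8.png',im[:,:,::-1])
im=im[:,:,::-1].astype(int)
m=(im[...,2]<150)&(im[...,2]-im[...,0]>20);m[235:]=0
n,l,s,c=cv2.connectedComponentsWithStats(m.astype(np.uint8))
for k in np.argsort(-s[1:,4])[:3]+1:print(s[k],c[k])"
```

```text
t 23.20 tcp [ 0.6039 -0.1209  0.1291] jaw deg -45.2 z [-0.002  0.    -1.   ] q [-0.31  0.29  0.17  1.45 -0.    2.05] gap 0.697 F [ 0.4 -0.4 -0.2]
[ 306   86   41  120 2587] [324.40394279 137.01005025]
[195  13  23  26 198] [206.51010101  24.79292929]
[220   0   5  21  44] [221.79545455  10.93181818]
```

View pics/w8.png

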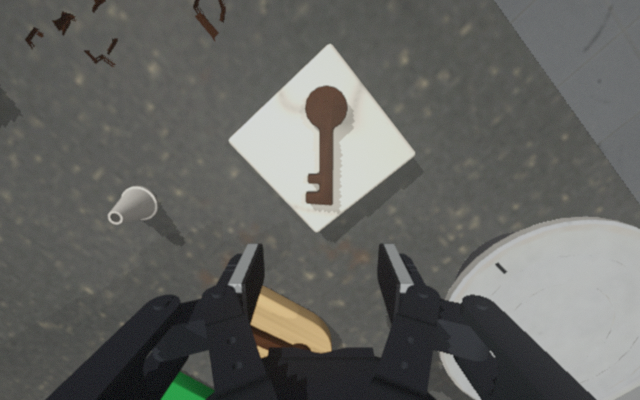

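The key lies upright in the picture, with the bow at (326,106) and the shaft end at (326,205), well inside the marble.

```bash
python3 -c "
from h import *
p=np.load('w8.npy',allow_pickle=True).item()
a,b=ray([(326.5,85.7),(326.2,205.3)],.03,p);d=a-b;ang=np.degrees(np.arctan2(d[1],d[0]));c=(a+b)/2;print('len',np.linalg.norm(d),'ang',ang,'ctr',c)
plan(*c,.06,ang-90)"
```

```text
len 0.09738034333108542 ang 44.994876945278975 ctr [ 0.63505321 -0.09639828]
t 23.25 tcp [ 0.6039 -0.1211  0.1295] jaw deg -45.3 z [-0.002  0.    -1.   ] q [-0.31  0.29  0.17  1.45 -0.    2.05] gap 0.697 F [ 0.2 -0.4 -1.2]
n 3 turn -0.3
[0.33, 0.04, 0.58] -0.01
[0.33, 0.04, 0.58] -0.01
[0.33, 0.04, 0.58] -0.01
```

>>> arm_command(
  series=[
    [0.33, 0.04, 0.58, 0, 0, -0.01, 0.4],
    [0.33, 0.04, 0.58, 0, 0, -0.01, 0.4],
    [0.33, 0.04, 0.58, 0, 0, -0.01, 0.4],
    [0, 0, 0.5, 0, 0, 0, 0.4],
    [0, 0, 0.43, 0, 0, 0, 0.4],
    [0, 0, 0, 0, 0, 0, 1],
    [0, 0, 0, 0, 0, 0, 1],
    [0, 0, 0, 0, 0, 0, 1],
    [0, 0, 0, 0, 0, 0, 1],
    [0, 0, 0, 0, 0, 0, 1],
  ],
)

```text
time_s: 24.5
tcp_pos: [0.6372, -0.0966, 0.0245]
ee_rot: [0.001, 0.924, 0.383, 0.001]
ft_force: [-1.1, -0.6, 2.9]
finger_gap: 0.124
```

>>> arm_command(
  series=[
    [0, 0, 0, 0, 0, 0, 1],
    [0, 0, -0.4, 0, 0, 0, 1],
    [0, 0, -0.7, 0, 0, 0, 1],
    [0, 0, -0.7, 0, 0, 0, 1],
    [0, 0, -0.3, 0, 0, 0, 1],
    [0, 0, 0, 0, 0, 0, 1],
  ],
)

```text
time_s: 25.25
tcp_pos: [0.6373, -0.0965, 0.1087]
ee_rot: [0.001, 0.924, 0.383, 0.001]
ft_force: [0.8, -0.5, -0.2]
finger_gap: 0.121
```

```bash
python3 -c "
from h import *
plan(.6220,.2010,.105,12)"
```

```text
t 25.25 tcp [ 0.6373 -0.0965  0.1087] jaw deg -45.0 z [ 0.002 -0.001 -1.   ] q [-0.25  0.36  0.22  1.43  0.    2.1 ] gap 0.121 F [ 0.8 -0.5 -0.2]
n 9 turn -57.0
[0.55, -0.61, 0.01] -0.63
[0.62, -0.55, 0.01] -0.63
[0.68, -0.48, 0.01] -0.63
[0.72, -0.4, 0.01] -0.63
[0.76, -0.32, 0.01] -0.63
[0.79, -0.23, 0.01] -0.63
[0.81, -0.14, 0.01] -0.63
[0.83, -0.05, 0.01] -0.63
[0.83, 0.04, 0.01] -0.63
```

>>> arm_command(
  series=[
    [0.55, -0.61, 0.01, 0, 0, -0.63, 1],
    [0.62, -0.55, 0.01, 0, 0, -0.63, 1],
    [0.68, -0.48, 0.01, 0, 0, -0.63, 1],
    [0.72, -0.4, 0.01, 0, 0, -0.63, 1],
    [0.76, -0.32, 0.01, 0, 0, -0.63, 1],
    [0.79, -0.23, 0.01, 0, 0, -0.63, 1],
    [0.81, -0.14, 0.01, 0, 0, -0.63, 1],
    [0.83, -0.05, 0.01, 0, 0, -0.63, 1],
    [0.83, 0.04, 0.01, 0, 0, -0.63, 1],
    [0, 0, 0, 0, 0, 0, 1],
  ],
)

```text
time_s: 26.5
tcp_pos: [0.6203, 0.2031, 0.1014]
ee_rot: [-0.001, 0.63, 0.777, -0.001]
ft_force: [-0.7, -0.6, -0.2]
finger_gap: 0.124
```

>>> arm_command(
  series=[
    [0, 0, 0, 0, 0, 0, 1],
    [0, 0, 0, 0, 0, 0, 1],
  ],
)

```text
time_s: 26.75
tcp_pos: [0.6218, 0.1997, 0.1031]
ee_rot: [-0.0, 0.632, 0.775, -0.001]
ft_force: [-0.5, -0.0, -0.2]
finger_gap: 0.122
```

```bash
python3 -c "
from h import *
plan(.6218,.2020,.026,12)
p=eyes.camera_params('wrist');np.save('w9.npy',p,allow_pickle=True);im=eyes.capture('wrist');cv2.imwrite('pics/w9.png',im[:,:,::-1])"
```

```text
t 26.75 tcp [0.6218 0.1997 0.1031] jaw deg 11.6 z [-0.001 -0.001 -1.   ] q [ 0.21  0.39  0.25  1.43 -0.    1.58] gap 0.122 F [-0.5 -0.  -0.2]
n 3 turn -0.4
[0.02, 0.0, 0.64] -0.01
[0.02, 0.0, 0.64] -0.01
[0.02, 0.01, 0.64] -0.01
```

View pics/w9.png

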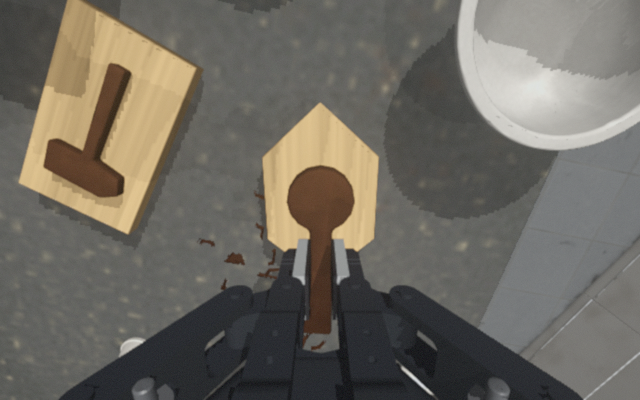

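The key is on the hexagon's axis (point at (320,103), sides at 262 and 378). I place it, retreat, then check from a clear pose.

>>> arm_command(
  series=[
    [0.02, 0, 0.6, 0, 0, -0.02, 1],
    [0.02, 0, 0.6, 0, 0, -0.02, 1],
    [0.02, 0, 0.5, 0, 0, 0, 1],
    [0, 0, 0.24, 0, 0, 0, 1],
    [0, 0, 0, 0, 0, 0, 1],
  ],
)

```text
time_s: 27.42
tcp_pos: [0.6216, 0.203, 0.0261]
ee_rot: [0.0, 0.629, 0.778, 0.0]
ft_force: [0.8, -0.0, 0.6]
finger_gap: 0.118
```

>>> arm_command(
  series=[
    [0, 0, 0, 0, 0, 0, 0.75],
    [0, 0, 0, 0, 0, 0, 0.6],
    [0, 0, 0, 0, 0, 0, 0.5],
    [0, 0, -0.5, 0, 0, 0, 0.4],
    [0, 0, -0.8, 0, 0, 0, 0.4],
    [0, 0, -0.8, 0, 0, 0, 0.4],
    [0, 0, -0.8, 0, 0, 0, 0.4],
    [0, 0, -0.8, 0, 0, 0, 0.4],
    [0, 0, -0.8, 0, 0, 0, 0.4],
  ],
)

```text
time_s: 28.55
tcp_pos: [0.6216, 0.2033, 0.2093]
ee_rot: [0.001, 0.629, 0.778, 0.001]
ft_force: [0.1, -0.1, 0.2]
finger_gap: 0.599
```

>>> arm_command(
  series=[
    [-0.9, -0.4, 0, 0, 0, 0, 0.4],
    [-0.9, -0.4, 0, 0, 0, 0, 0.4],
    [-0.9, -0.4, 0, 0, 0, 0, 0.4],
    [-0.9, -0.4, 0, 0, 0, 0, 0.4],
    [-0.9, -0.4, 0, 0, 0, 0, 0.4],
    [0, 0, 0, 0, 0, 0, 0.4],
    [0, 0, 0, 0, 0, 0, 0.4],
  ],
)

```text
time_s: 29.42
tcp_pos: [0.5813, 0.0106, 0.2075]
ee_rot: [0.001, 0.629, 0.778, 0.001]
ft_force: [0.2, 0.1, 0.1]
finger_gap: 0.596
```

```bash
python3 -c "
from h import *
st();p=eyes.camera_params('wrist');np.save('w10.npy',p,allow_pickle=True);im=eyes.capture('wrist')[:,:,::-1]
s=eyes.capture('side')[:,:,::-1];cv2.imwrite('pics/s10.png',s)
cv2.imwrite('pics/w10.png',im)
c=np.vstack([cv2.resize(im,(640,400)), cv2.resize(s[150:230,280:440],(400,200),interpolation=cv2.INTER_CUBIC).copy() if 0 else np.hstack([cv2.resize(s[165:225,285:405],(400,200),interpolation=cv2.INTER_CUBIC),cv2.resize(s[255:345,255:345],(240,200),interpolation=cv2.INTER_CUBIC)])])
cv2.imwrite('pics/final.png',c)"
```

```text
t 29.43 tcp [0.5813 0.0106 0.2075] jaw deg 12.1 z [ 0.002  0.    -1.   ] q [-0.1   0.19  0.21  1.59  0.    1.26] gap 0.596 F [0.2 0.1 0.1]
```

View pics/final.png

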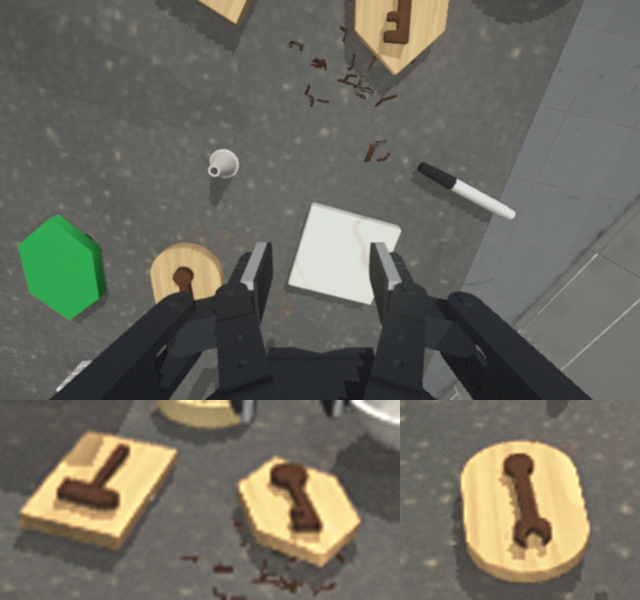

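Everything is in place: hammer on square, spanner on round, key on pointed, all flat, with the marble empty. I do a last numeric centring check from existing pictures.

```bash
python3 -c "
from h import *
p=np.load('w9.npy',allow_pickle=True).item()
b=ray([(201,68),(20,183)],.02,p);print('sq ctr (diag)',b.mean(0),np.linalg.norm(b[0]-b[1]))
a,k=ray([(119,65),(83,183)],.03,p);u=(a-k)/np.linalg.norm(a-k);print('hammer ctr',a-.049*u,np.linalg.norm(a-k),np.degrees(np.arctan2(u[1],u[0])))
ps=eyes.camera_params('side');s=cv2.imread('pics/s10.png').astype(int)
for n,(x0,y0,x1,y1),c,an in (('hammer',(300,174,328,203),(.451,.2222),71.7),('key',(355,180,395,212),(.622,.2005),101.6),('span',(280,275,326,330),(.4477,-.1945),102.5)):
    t=s[y0:y1,x0:x1];m=(t[...,2]<125)&(t[...,2]-t[...,0]>20)&(t[...,2]-t[...,0]<75)&(t.sum(2)<260)
    q,l,st_,ce=cv2.connectedComponentsWithStats(m.astype(np.uint8));i=1+st_[1:,4].argmax()
    yy,xx=np.where(l==i);w=ray(np.c_[xx+x0,yy+y0],.029,ps)-c;an=np.radians(an);U=np.array([[np.cos(an),np.sin(an)],[np.sin(an),-np.cos(an)]])
    v=w@U.T*1e3;print(n,'along',v[:,0].min().round(1),v[:,0].max().round(1),'across',v[:,1].min().round(1),v[:,1].max().round(1))
"
```

```text
sq ctr (diag) [0.45266303 0.22370703] 0.1753318783409999
hammer ctr [0.45522873 0.22426436] 0.09350210428267007 72.92227885284704
hammer along -55.2 47.2 across -24.7 28.7
key along -54.2 49.4 across -18.4 15.3
span along -55.8 49.4 across -11.8 13.3
```

```bash
python3 -c "
from rig import sign_off
print(sign_off())"
```

```text
the job is handed in; nothing more can be done
None
```

The hammer is on the square-cornered board, the spanner on the round-ended board and the key on the pointed board. I parked the key on the marble slab, placed the hammer, then the spanner, then the key. I handed in at about 30 s of the 109 s, with the gripper about 0.2 m up and clear of everything.

- **Final pictures:** all three pieces look flat and lengthwise on their boards. The marble slab is empty, and I went near neither the nozzle nor the tape.
- **Centring:** from the side view each piece is within about 4 mm of its board's centre. The side faces of the pieces show in that view, which pulls the reading a few millimetres towards the camera. For the hammer, the wrist view put it about 2.5 mm off centre and about 1° off its board's axis.
- **Disagreements:** the side and wrist cameras differed by 1–3 mm on board centres and by about 2° on the round board's angle, so I used values in between. Each piece was released 1–2 mm above its surface, with no visible shift.
- **Force:** the highest reading I saw was about 3 N.

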